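# Clear a pump housing's face and probe its gasket groove

## Robot

A 6-joint arm with a two-finger parallel gripper is mounted at the origin on the work surface. World frame = base frame: x ahead of the robot, y to its left, z up, the work surface at z = 0. Lengths are in mm, angles in rad, forces in N, time in s.
With the tool pointing down it reaches from about 300 to 775 mm from the base axis. Payload 14.6 kg.
Tool frame: the origin (TCP) lies at the very end of the fingers, on their centre line; the grasp point (between the pads) lies 19 mm behind it; z points along the fingers, y is the line along which they close (so a half turn about z gives the same grasp; the last joint's range is limited). The gripper opens to 85 mm and grips with 20 to 120 N. Pads are 22 mm wide; open, the fingers measure 114 mm over their backs; the gripper's body (76 mm by 85 mm) begins 54 mm behind the grasp point. The pads swing forward as they close: fully open they stand 13 mm farther back than shut.
Start: joints at [1.079, 0.3, 1.521, -0, 1.321, -0.067], TCP at [226.673, 501.108, 231.281] pointing down, gripper open.
Joint ranges: [-3.03, 3.03], [-0.79, 2.21], [0.23, 2.52], [-1.04, 4.18], [0, 3.07], [-2.55, 2.55]. Speed limits (rad/s): [2.22, 2.22, 2.57, 3.14, 3.14, 3.14].

## Interface

Orientations are given as a rotation vector (axis times angle).
In Python, from workcell import read_state, snapshot, calibration, close_job gives the robot as it stands. The module is installed in compiled form; this text tells all that it offers.
- The arm moves only by the tool play_rows, never from a script. Its arguments are lists of equal length, an entry for each row: "slide": the shift along the tool's x, y, z in units of 0.03 m (1.0 is 0.03 m), a list of three; "delta_rot": the turn, a rotation vector about the tool's x, y, z in units of pi/2 rad (1.0 is pi/2 rad), a list of three. In form: {"slide": [[x, y, z], ...], "delta_rot": [[ax, ay, az], ...]}. A call has 1 to 12 rows; each row shifts and turns the commanded pose from where the row before left it, along the tool's axes as they then stand; what a row does not reach is not made up. A row lasts 1/8 s, in which the tool goes at most 62.5 mm and 10.7 degrees, less where a joint would pass 70% of its speed; a pose out of reach is approached as far as the arm can. A call with a number of a shift or a turn outside -1 to 1 is refused whole. A call with a gripper value outside its range is refused whole. "gripper" is the opening, from 0 (shut) to 1 (fully open), set as the call begins (left out, the last holds). The fingers move at their own pace and stop on an object; "force" is the grip in N (left out, the last holds). Time passes only in rows, so rows that do not move let the fingers close. It gives the time, the measured TCP pose, the force, the opening and the grip force at its end, in the units of the state.
- read_state(): the state, without advancing time (a new reading comes with each control period).
- snapshot(name): name is "scene" or "top"; returns (picture, depth): 400x640x3 uint8, red, green, blue; 400x640 float32, mm along the optical axis (not along the pixel's ray), 0 where there is no reading.
- calibration(name): a dict with "fx", "fy", "cx", "cy" (pixels), "origin" and "orientation" of the camera in the world. Camera axes: x right, y down, z forward; pixel columns grow to the right and rows downward; lengths in mm; the calibration is good to about 2 mm. A picture is of the moment at which its call begins. calibration takes no time and is no camera call.
- close_job(): hands the job in; it is judged then, once.
The state is a dict: "clock": time; "qpos": joint angles; "joint_velocities": joint speeds; "joint_efforts": joint torques, N m; "tcp_pos": TCP position; "eef_rot": TCP orientation; "force": force on the tool from outside, world axes, zero at the start; "moment": the same for the moment, N m; "gripper_width": finger opening in mm; "grip_force": force on a finger pad.
Only numpy, scipy, OpenCV 4.12 (cv2) and the standard library are available. Lean on these libraries where they do the work, as an engineer would, in place of code of your own. Each camera call takes 0.05 s, during which the arm holds its last target. There are 200 camera calls.

## Task

Clear up before resealing this pump housing: first drop every brass bushing, on the housing and on the bench, into the steel parts bowl. Then take the probe from its stand and guide its tip lightly and slowly, at some 3 cm a second, along inside the gasket groove, all the way from the end with the red dot to the end with the green dot, easing it in and out of the groove just as slowly. Finally hang the probe back upright in its stand, with the bushings still in the bowl, and leave the injectors, jar and hand tools where they are.

Things in the scene. Friction and masses are not known exactly. Their poses are not given: they have to be found in the camera images.
- housing: Fixed pump housing: brown 150 x 150 mm block, 45 mm tall, bright top face; origin: centre of underside. U-shaped groove in the top, 12 mm wide, 10 deep (floor at 35 mm); centre line in its frame, mm: (-50,-45) to (50,-45) to (50,45) to (-50,45), square corners, closed 6 mm beyond both ends. Red dot beside the first end (start), green dot beside the last. The black middle bore is only a mark
- bowl: Round steel parts bowl, straight walls, dark red foot, held to the bench by its magnet (does not move): 130 mm outer diameter, 50 mm tall, wall 3 mm, inner floor at 6 mm; origin at the centre of its underside. Stands left or right of the housing
- stand: Blue probe stand fixed to the bench, on the side away from the bowl: base 90 x 90 x 8 mm, side walls 10 mm thick at +-29 mm in its y, 70 x 70 mm top plate whose upper face is 72 mm up, with a round 17 mm hole in its middle, straight above the origin; origin at the centre of its underside
- probe: Probe, 124 mm long, 80 g; origin at the TIP's end, z towards the handle. Pin 5 mm diameter up to 22 mm, shaft 8 mm up to 60, collar 26 mm diameter from 60 to 64, orange square handle 16 x 16 mm (faces along its x and y) from 64 to 124. At the start it hangs upright in the stand's hole, collar on the top plate, tip 12 mm above the bench
- bushing0: Brass bushing, solid cylinder 26 mm diameter, 16 mm tall, 45 g, standing on a flat end with a dark bore mark on top; origin at the centre of its underside. Starts on top of the housing, may cover the groove. May be absent (None from the start).
- bushing1: Brass bushing, solid cylinder 26 mm diameter, 16 mm tall, 45 g, standing on a flat end with a dark bore mark on top; origin at the centre of its underside. Starts on top of the housing, may cover the groove. May be absent (None from the start).
- bushing2: Brass bushing, solid cylinder 26 mm diameter, 16 mm tall, 45 g, standing on a flat end with a dark bore mark on top; origin at the centre of its underside. Starts on the bench beside the housing. May be absent (None from the start).
- bushing3: Brass bushing, solid cylinder 26 mm diameter, 16 mm tall, 45 g, standing on a flat end with a dark bore mark on top; origin at the centre of its underside. Starts on the bench beside the housing. May be absent (None from the start).
- bushing4: Brass bushing, solid cylinder 26 mm diameter, 16 mm tall, 45 g, standing on a flat end with a dark bore mark on top; origin at the centre of its underside. Starts on the bench beside the housing. May be absent (None from the start).
- seam0 (a point): Point on the groove's floor, on its centre line: the red-dot end. The tip passes seam0 to seam8 in this order.
- seam1 (a point): Point on the groove's floor, on its centre line: a third along the first leg. The tip passes seam0 to seam8 in this order.
- seam2 (a point): Point on the groove's floor, on its centre line: two thirds along the first leg. The tip passes seam0 to seam8 in this order.
- seam3 (a point): Point on the groove's floor, on its centre line: the first corner. The tip passes seam0 to seam8 in this order.
- seam4 (a point): Point on the groove's floor, on its centre line: the middle of the far leg. The tip passes seam0 to seam8 in this order.
- seam5 (a point): Point on the groove's floor, on its centre line: the second corner. The tip passes seam0 to seam8 in this order.
- seam6 (a point): Point on the groove's floor, on its centre line: a third along the last leg. The tip passes seam0 to seam8 in this order.
- seam7 (a point): Point on the groove's floor, on its centre line: two thirds along the last leg. The tip passes seam0 to seam8 in this order.
- seam8 (a point): Point on the groove's floor, on its centre line: the green-dot end. The tip passes seam0 to seam8 in this order.
- injector0: Injector (brown casting 85 x 60 mm, yellow cap, 80 mm tall, 0.9 kg): bystander, leave it where it is; origin at its underside.
- injector1: Injector like injector0: bystander, leave it where it is; origin at its underside.
- injector2: Injector like injector0: bystander, leave it where it is; origin at its underside.
- jar: Closed jar, 84 mm diameter, 90 mm tall: bystander, leave it where it is; origin at its underside.
- spanner: Spanner lying between robot and housing: bystander, leave it where it is; origin at its underside.
- driver: Screwdriver lying on the bench to the left: bystander, leave it where it is; origin at its underside.
Mind the look-alikes: they are no part of the job. Leave any pink look-alike of the housing alone.

How it is judged (in metres and radians):
On the way, in this order (a step that is already met when the one before it is completed fails the run):
1. every bushing that is present lies in the bowl, let go (horizontal distance between each of bushing0, bushing1, bushing2, bushing3, bushing4 and bowl below 0.058 m and z of each of bushing0, bushing1, bushing2, bushing3, bushing4 in the frame of bowl below 0.045 m and linear speed of each of bushing0, bushing1, bushing2, bushing3, bushing4 below 0.05 m/s and contact force between each of bushing0, bushing1, bushing2, bushing3, bushing4 and the fingers below 0.1 N), for 0.2 s.
2. the probe's tip is in the groove (3 mm or more below the face) within 8 mm of the red-dot end (horizontal distance between probe and seam0 below 0.008 m and z of probe in the frame of housing below 0.042 m), for 0.1 s.
3. the probe's tip is in the groove (3 mm or more below the face) within 8 mm of a third along the first leg (horizontal distance between probe and seam1 below 0.008 m and z of probe in the frame of housing below 0.042 m), for 0.1 s.
4. the probe's tip is in the groove (3 mm or more below the face) within 8 mm of two thirds along the first leg (horizontal distance between probe and seam2 below 0.008 m and z of probe in the frame of housing below 0.042 m), for 0.1 s.
5. the probe's tip is in the groove (3 mm or more below the face) within 8 mm of the first corner (horizontal distance between probe and seam3 below 0.008 m and z of probe in the frame of housing below 0.042 m), for 0.1 s.
6. the probe's tip is in the groove (3 mm or more below the face) within 8 mm of the middle of the far leg (horizontal distance between probe and seam4 below 0.008 m and z of probe in the frame of housing below 0.042 m), for 0.1 s.
7. the probe's tip is in the groove (3 mm or more below the face) within 8 mm of the second corner (horizontal distance between probe and seam5 below 0.008 m and z of probe in the frame of housing below 0.042 m), for 0.1 s.
8. the probe's tip is in the groove (3 mm or more below the face) within 8 mm of a third along the last leg (horizontal distance between probe and seam6 below 0.008 m and z of probe in the frame of housing below 0.042 m), for 0.1 s.
9. the probe's tip is in the groove (3 mm or more below the face) within 8 mm of two thirds along the last leg (horizontal distance between probe and seam7 below 0.008 m and z of probe in the frame of housing below 0.042 m), for 0.1 s.
10. the probe's tip is in the groove (3 mm or more below the face) within 8 mm of the green-dot end (horizontal distance between probe and seam8 below 0.008 m and z of probe in the frame of housing below 0.042 m), for 0.1 s.
At the end, for the whole second after the job is handed in: Every bushing present lies in the bowl (centre within 58 mm of the bowl's centre line, underside below 45 mm), still and let go; the probe hangs in the stand's hole on its collar (tip within 9 mm of the hole's axis and 6 to 16 mm above the bench, tilted under 0.15 rad), at rest (all of step 1 and horizontal distance between probe and stand below 0.009 m and z of probe in the frame of stand between 0.006 and 0.016 m and angle between probe's own z axis and vertical below 0.15 rad and linear speed of probe below 0.02 m/s and contact force between probe and stand above 0.1 N); the robot touches nothing.
It fails at once if the probe moves faster than 0.1 m/s while its tip is in the groove (z of probe in the frame of housing below 0.042 m and x of probe in the frame of housing between -0.075 and 0.075 m and y of probe in the frame of housing between -0.075 and 0.075 m and linear speed of probe above 0.1 m/s).
It fails at once if the probe is pressed on the housing with more than 40 N (contact force between probe and housing above 40 N).
It fails at once if an injector, the jar or a hand tool is moved more than 30 mm (distance of any of injector0, injector1, injector2, jar, spanner, driver from where it was at the start of the episode above 0.03 m).
Of bushing0, bushing1, bushing2, bushing3, bushing4 only 3 to 5 are there at a start; the rules pass over those that are not, and their reading is None.
At some moment in a run one of bushing0, bushing1, bushing2, bushing3, bushing4 may be knocked a few centimetres aside while the robot is not near it.
It also fails if it takes over 210 s, if anything falls off the work surface, if the arm or the gripper's body presses on something with over 40 N, if the wrist force passes 120 N, or if a joint passes its speed limit or range.

## Working session

There is one attempt and no reset: what is moved stays moved. The work goes in short steps, Python scripts to look and compute and a tool call to move; the robot and the scene stay as the last step left them, time stands still between calls to the robot, and variables do not carry over. Pictures are saved under pics/ and viewed, at most 14 in all, crops included, and the job is handed in when it is done.

Besides the shell and the picture viewer there is one more tool, called after "Request:" in YAML: its name, and indented under it one key for each argument. play_rows: Moves the arm, as the interface text tells. Shifts and turns lie within -1 to 1; 1 stands for 0.03 m of shift or pi/2 rad of turn. Its arguments: {"type":"object","properties":{"slide":{"type":"array"},"delta_rot":{"type":"array"},"gripper":{"type":"number"},"force":{"type":"number"}},"required":["slide","delta_rot"]}

```bash
mkdir -p pics; cat > h.py <<'E'
import numpy as np, cv2
from scipy.spatial.transform import Rotation as R
from workcell import read_state, snapshot, calibration, close_job
def cal(n):
    c=calibration(n); o=np.array(c["orientation"],float)
    M=o if o.shape==(3,3) else R.from_rotvec(o).as_matrix()
    return c,M,np.array(c["origin"],float)
def snap(n,f):
    p,d=snapshot(n); cv2.imwrite(f"pics/{f}.png",p[:,:,::-1]); np.save(f"pics/{f}.npy",d); return p,d
def cloud(n,d):
    c,M,o=cal(n); v,u=np.mgrid[:400,:640]
    P=np.stack([(u-c["cx"])/c["fx"]*d,(v-c["cy"])/c["fy"]*d,d],-1)
    return P@M.T+o
def ray(n,u,v,z):
    c,M,o=cal(n); r=M@np.array([(u-c["cx"])/c["fx"],(v-c["cy"])/c["fy"],1]); return o+r*(z-o[2])/r[2]
E
python3 - <<'E'
from h import *
print(calibration("top"));print(calibration("scene"));print(read_state())
for n in("top","scene"):snap(n,n+"0")
E
```

```text
{'fx': 503.76278308581567, 'fy': 503.76278308581567, 'cx': 314.25835601898075, 'cy': 193.9131028578048, 'origin': array([ 213.46836508,   45.02024007, 1618.73330805]), 'orientation': array([-2.1544065 ,  2.12507673, -0.17967803])}
{'fx': 482.5191012851507, 'fy': 482.5191012851507, 'cx': 323.2830468275233, 'cy': 195.32202162379912, 'origin': array([1307.64979939,  709.65563214,  775.31165004]), 'orientation': array([-1.05857186, -2.21289492,  1.21481212])}
{'clock': 0.0, 'qpos': array([ 1.07940152e+00,  3.00460889e-01,  1.52158786e+00, -1.01379300e-05,
        1.32071176e+00, -6.65905944e-02]), 'joint_velocities': array([ 0.00028209, -0.00057588, -0.0006708 , -0.00184383,  0.00035719,
        0.00119317]), 'joint_efforts': array([ 1.10764995e-03, -5.43497086e+01, -3.61802387e+01,  1.09047687e-05,
        3.94727569e-03, -1.45540821e-05]), 'tcp_pos': array([226.56540907, 500.90435507, 230.72404933]), 'eef_rot': array([-6.62205066e-01, -3.07068793e+00,  1.76761344e-03]), 'force': array([ 0.23932498,  0.23977223, -1.15652302]), 'moment': array([-0.08558784, -0.00261678,  0.03608042]), 'grip_force': 0.0, 'gripper_width': 85.23135600470374}
```

View pics/top0.png

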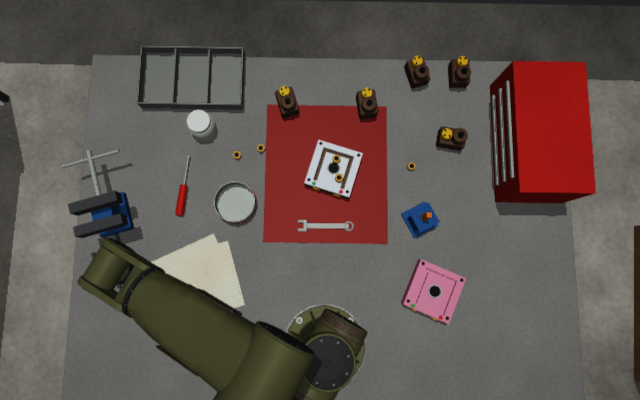

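View pics/scene0.png

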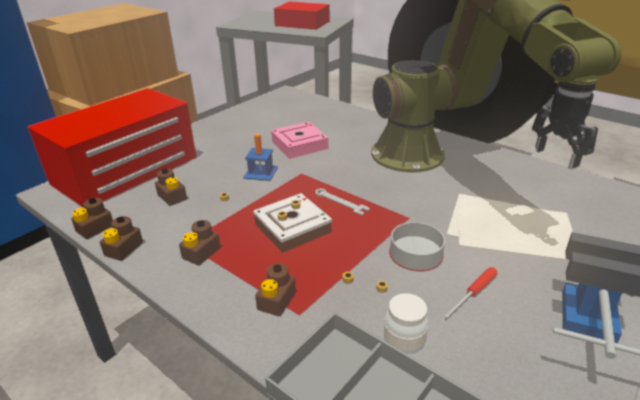

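The top view shows five bushings: three on the bench at about (237,155), (261,148) and (411,166), and two on the housing at (337,159) and (339,178). The bowl is at (236,202), the housing at (334,169), and the stand with the probe at (421,219). Next I'll enlarge crops.

```bash
python3 - <<'E'
from h import *
p=cv2.imread("pics/top0.png")
cv2.imwrite("pics/c1.png",cv2.resize(p[130:210,295:375],None,fx=7,fy=7,interpolation=cv2.INTER_CUBIC))
a=cv2.resize(p[135:235,205:275],None,fx=5.5,fy=5.5,interpolation=cv2.INTER_CUBIC);b=cv2.resize(p[145:245,385:455],None,fx=5.5,fy=5.5,interpolation=cv2.INTER_CUBIC)
cv2.imwrite("pics/c2.png",np.hstack([a,b]))
W=cloud("top",np.load("pics/top0.npy"))
for u,v in[(237,155),(261,148),(411,166),(337,159),(339,178),(334,168),(236,202),(236,184),(421,225),(428,215),(290,190),(400,185)]:print(u,v,W[v,u].round(1))
E
```

```text
237 155 [601.2 291.8  10.8]
261 148 [622.7 212.7  23.3]
411 166 [ 571.2 -276.2   17.7]
337 159 [581.3 -33.2  59.1]
339 178 [519.8 -39.8  59.7]
334 168 [553.6 -24.2  51.5]
236 202 [447.2 290.6   1.2]
236 184 [505.8 292.2   5. ]
421 225 [ 373.5 -293.1   71.1]
428 215 [ 396.4 -299.5  139.6]
290 190 [487.8 116.1   9.6]
400 185 [ 512.  -243.5   -4.9]
```

View pics/c1.png

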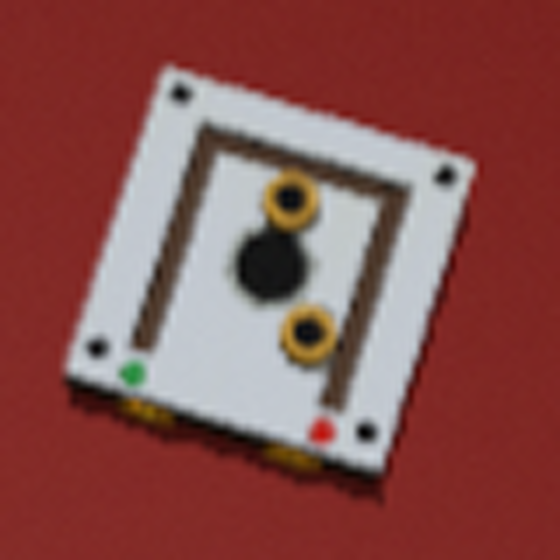

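View pics/c2.png

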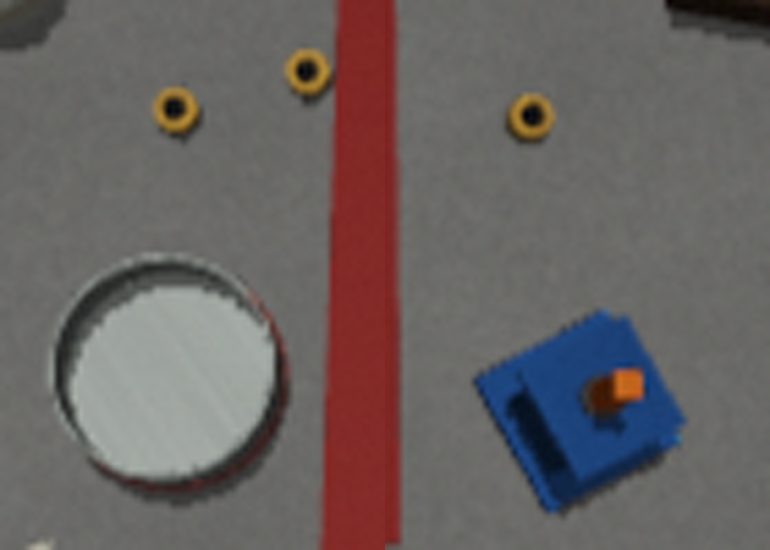

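```bash
python3 - <<'E'
from h import *
f=lambda x,y,k,x0,y0:(x0+(x+.5)/k-.5,y0+(y+.5)/k-.5)
print("corners")
C=np.array([ray("top",*f(x,y,7,295,130),45)[:2] for x,y in[(165,66),(475,160),(383,474),(66,374)]])
print(C.round(1),C.mean(0),[np.linalg.norm(C[i]-C[i-1]).round(1) for i in range(4)])
m=np.array([[75,75],[75,-75],[-75,-75],[-75,75]])
z=np.sum((C-C.mean(0))@[1,1j]*np.conj(m@[1,1j]));print("yaw",np.angle(z),"scale",abs(z)/np.sum(m**2))
# check with marks
y=np.angle(z);Rm=np.array([[np.cos(y),-np.sin(y)],[np.sin(y),np.cos(y)]])
for n,x,yy in[("green end",143,350),("red end",332,408),("bore",271,266),("TLouter",203,122),("TRouter",412,186)]:
    print(n,(Rm.T@(ray("top",*f(x,yy,7,295,130),45)[:2]-C.mean(0))).round(1))
for n,x,yy,zz in[("A",291,198,61),("B",308,333,61)]:
    q=ray("top",*f(x,yy,7,295,130),zz)[:2];print(n,q.round(1),(Rm.T@(q-C.mean(0))).round(1))
for n,x,yy,zz in[("C",175,109,16),("D",307,70,16),("bowl rim",164,368,50)]:print(n,ray("top",*f(x,yy,5.5,205,135),zz)[:2].round(1))
for n,x,yy,zz in[("E",146,116,16),("handle",244,386,136),("plate?",215,397,72)]:print(n,ray("top",*f(x,yy,5.5,385,145),zz)[:2].round(1))
p=cv2.imread("pics/top0.png");q=cv2.imread("pics/scene0.png")
a=cv2.resize(p[196:242,398:444],(580,580),interpolation=cv2.INTER_CUBIC);b=cv2.resize(q[125:185,235:285],(210,580*0+252),interpolation=cv2.INTER_CUBIC)
b=cv2.copyMakeBorder(b,0,328,0,0,cv2.BORDER_CONSTANT)
cv2.imwrite("pics/c3.png",np.hstack([a,b]))
W=cloud("top",np.load("pics/top0.npy")).reshape(-1,3)
s=W[(W[:,2]>110)&(W[:,2]<160)&(abs(W[:,0]-390)<50)&(abs(W[:,1]+295)<50)];print("handle cloud",len(s),s.mean(0))
E
```

```text
corners
[[ 649.7   27.3]
 [ 607.4 -115.4]
 [ 461.   -73.5]
 [ 504.9   70.5]] [555.77536696 -22.75539322] [np.float64(151.1), np.float64(148.9), np.float64(152.3), np.float64(150.5)]
yaw -0.288234509702907 scale 1.0045819507384215
green end [-54.3  44.9]
red end [-54.3 -44.8]
bore [0.4 0.7]
TLouter [55.7 50.2]
TRouter [ 55.5 -50. ]
A [584.5 -30.3] [29.7  0.9]
B [522.3 -38.4] [-27.7 -24.5]
C [601.9 293. ]
D [626.9 215.5]
bowl rim [441.7 288.2]
E [ 572.7 -277. ]
handle [ 397.6 -303.2]
plate? [ 399.1 -301.7]
handle cloud 39 [ 399.09786081 -301.64664127  131.48125963]
```

View pics/c3.png

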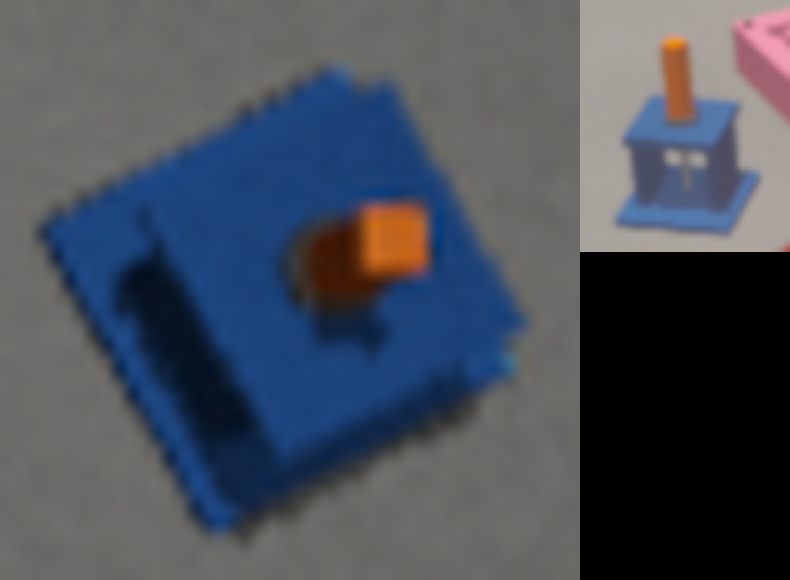

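The enlarged handle crop shows the handle's faces close to the image axes at (395,240), with the stand hole around (340,265). The housing fit checks out: groove ends come out at (-54,±45) and sides at about 150 mm. I'm starting the move and squaring the tool to the world axes on the way.

Request:
play_rows:
  slide:
    - [0,0,0]
    - [0,0,0]
    - [0,0,0]
    - [-1,-0.6,0]
    - [-1,-0.6,0]
    - [-1,-0.6,0]
    - [-1,-0.6,0]
    - [-1,-0.6,0]
    - [-1,-0.6,0]
    - [-1,-0.6,0]
    - [-1,-0.6,0]
    - [-1,-0.6,0]
  delta_rot:
    - [0,0,-0.09]
    - [0,0,-0.09]
    - [0,0,-0.09]
    - [0,0,0]
    - [0,0,0]
    - [0,0,0]
    - [0,0,0]
    - [0,0,0]
    - [0,0,0]
    - [0,0,0]
    - [0,0,0]
    - [0,0,0]
  gripper: 0.6

```text
clock: 1.6
tcp_pos: [497.4, 338.1, 230.9]
eef_rot: [-0.001, -3.141, 0.001]
force: [-0.3, -0.1, -0.0]
gripper_width: 51.2
grip_force: 0.0
```

```bash
cat >> h.py <<'E'
def bush():
    p,d=snapshot("top"); hsv=cv2.cvtColor(p,cv2.COLOR_RGB2HSV)
    m=cv2.inRange(hsv,(14,130,110),(30,255,255)); W=cloud("top",d)
    m=cv2.morphologyEx(m,cv2.MORPH_CLOSE,np.ones((3,3)))
    n,l,s,c=cv2.connectedComponentsWithStats(m)
    for i in range(1,n):
        if s[i,4]<12: continue
        x,y,w,h=s[i,:4]; u,v=x+(w-1)/2,y+(h-1)/2
        zz=np.median(W[l==i][:,2]); hsg=61 if zz>38 else 16
        q=ray("top",u,v,hsg)
        if q[0]<720: print("bush uv",(u,v),"wh",w,h,"zmed",zz.round(1),q[:2].round(1))
    st=read_state(); print("tcp",st["tcp_pos"].round(1),st["eef_rot"].round(4),"t",round(st["clock"],2))
E
python3 -c "
from h import *
bush();print(cal('top')[1].round(3))"
```

```text
bush uv (np.float64(447.0), np.float64(133.0)) wh 11 11 zmed 70.6 [ 671.3 -384.9]
bush uv (np.float64(260.5), np.float64(147.5)) wh 8 8 zmed 16.1 [626.3 215.2]
bush uv (np.float64(236.5), np.float64(154.5)) wh 8 8 zmed 13.8 [601.6 292.7]
bush uv (np.float64(336.0), np.float64(158.0)) wh 7 9 zmed 59.7 [584.  -29.9]
bush uv (np.float64(411.0), np.float64(166.0)) wh 7 7 zmed 15.3 [ 571.6 -276.6]
bush uv (np.float64(338.5), np.float64(177.5)) wh 8 8 zmed 58.6 [521.1 -38.1]
tcp [500.1 336.  230.7] [ 4.7000e-03  3.1415e+00 -1.6000e-03] t 1.65
[[ 0.013 -0.987  0.161]
 [-1.    -0.014 -0.005]
 [ 0.007 -0.161 -0.987]]
```

Request:
play_rows:
  slide:
    - [-0.57,-0.24,0.9]
    - [-0.57,-0.24,0.9]
    - [-0.57,-0.24,0.9]
    - [-0.57,-0.24,0.9]
    - [-0.57,-0.24,0.9]
    - [-0.57,-0.24,0.9]
    - [0,0,0]
    - [0,0,0]
    - [0,0,0]
  delta_rot:
    - [0,0,0]
    - [0,0,0]
    - [0,0,0]
    - [0,0,0]
    - [0,0,0]
    - [0,0,0]
    - [0,0,0]
    - [0,0,0]
    - [0,0,0]

```text
clock: 2.78
tcp_pos: [599.1, 296.3, 70.8]
eef_rot: [0.0, 3.14, 0.001]
force: [-0.1, -0.2, 1.0]
gripper_width: 51.4
grip_force: 0.0
```

Request:
play_rows:
  slide:
    - [-0.09,-0.1,0.55]
    - [0,0,0.55]
    - [0,0,0.55]
    - [0,0,0.3]
    - [0,0,0.25]
    - [0,0,0]
    - [0,0,0]
  delta_rot:
    - [0,0,0]
    - [0,0,0]
    - [0,0,0]
    - [0,0,0]
    - [0,0,0]
    - [0,0,0]
    - [0,0,0]

```text
clock: 3.65
tcp_pos: [602.1, 292.8, 3.8]
eef_rot: [0.001, 3.141, 0.001]
force: [0.2, -0.1, -0.5]
gripper_width: 51.0
grip_force: 0.0
```

Request:
play_rows:
  slide:
    - [0,0,0]
    - [0,0,0]
    - [0,0,0]
    - [0,0,0]
    - [0,0,0]
    - [0,0,0]
  delta_rot:
    - [0,0,0]
    - [0,0,0]
    - [0,0,0]
    - [0,0,0]
    - [0,0,0]
    - [0,0,0]
  gripper: 0
  force: 40

```text
clock: 4.4
tcp_pos: [602.1, 292.8, 3.9]
eef_rot: [0.001, 3.141, 0.001]
force: [-0.9, -0.1, 5.2]
gripper_width: 24.2
grip_force: 39.2
```

Request:
play_rows:
  slide:
    - [0,0,-0.9]
    - [0,0,-0.9]
    - [0,0,-0.9]
    - [0.88,-0.03,0]
    - [0.88,-0.03,0]
    - [0.88,-0.03,0]
    - [0.88,-0.03,0]
    - [0.88,-0.03,0]
    - [0,0,0.3]
    - [0,0,0.6]
    - [0,0,0.6]
    - [0,0,0]
  delta_rot:
    - [0,0,0]
    - [0,0,0]
    - [0,0,0]
    - [0,0,0]
    - [0,0,0]
    - [0,0,0]
    - [0,0,0]
    - [0,0,0]
    - [0,0,0]
    - [0,0,0]
    - [0,0,0]
    - [0,0,0]

```text
clock: 5.9
tcp_pos: [469.2, 287.7, 37.0]
eef_rot: [-0.002, -3.138, 0.003]
force: [-0.2, 0.4, -0.4]
gripper_width: 24.2
grip_force: 39.3
```

Request:
play_rows:
  slide:
    - [0,0,0]
    - [0,0,0]
    - [0,0,0]
    - [0,0,0]
  delta_rot:
    - [0,0,0]
    - [0,0,0]
    - [0,0,0]
    - [0,0,0]
  gripper: 0.6

```text
clock: 6.4
tcp_pos: [469.9, 288.3, 39.5]
eef_rot: [0.001, 3.141, 0.0]
force: [-1.2, 0.6, -0.5]
gripper_width: 51.0
grip_force: 0.0
```

```bash
python3 -c "
from h import *
bush()"
```

```text
bush uv (np.float64(447.0), np.float64(133.0)) wh 11 11 zmed 71.0 [ 671.3 -384.9]
bush uv (np.float64(260.5), np.float64(147.5)) wh 8 8 zmed 14.5 [626.3 215.2]
bush uv (np.float64(336.0), np.float64(158.0)) wh 7 9 zmed 60.7 [584.  -29.9]
bush uv (np.float64(411.0), np.float64(165.5)) wh 7 8 zmed 15.1 [ 573.3 -276.6]
bush uv (np.float64(338.5), np.float64(177.5)) wh 8 8 zmed 58.5 [521.1 -38.1]
tcp [469.9 288.3  39.5] [1.0000e-03 3.1413e+00 2.0000e-04] t 6.45
```

Request:
play_rows:
  slide:
    - [0,0,-0.9]
    - [0,0,-0.9]
    - [-0.87,-0.405,0]
    - [-0.87,-0.405,0]
    - [-0.87,-0.405,0]
    - [-0.87,-0.405,0]
    - [-0.87,-0.405,0]
    - [-0.87,-0.405,0]
    - [0,0,0.5]
    - [0,0,0.5]
    - [0,0,0]
  delta_rot:
    - [0,0,0]
    - [0,0,0]
    - [0,0,0]
    - [0,0,0]
    - [0,0,0]
    - [0,0,0]
    - [0,0,0]
    - [0,0,0]
    - [0,0,0]
    - [0,0,0]
    - [0,0,0]

```text
clock: 7.82
tcp_pos: [625.0, 215.5, 61.4]
eef_rot: [0.0, -3.138, 0.001]
force: [-0.2, 0.8, -0.4]
gripper_width: 51.4
grip_force: 0.0
```

Request:
play_rows:
  slide:
    - [0,0,0.6]
    - [0,0,0.6]
    - [0,0,0.5]
    - [0,0,0.28]
    - [0,0,0]
    - [0,0,0]
  delta_rot:
    - [0,0,0]
    - [0,0,0]
    - [0,0,0]
    - [0,0,0]
    - [0,0,0]
    - [0,0,0]

```text
clock: 8.57
tcp_pos: [626.7, 215.3, 4.4]
eef_rot: [0.001, 3.141, 0.0]
force: [-0.3, 0.5, -0.0]
gripper_width: 51.0
grip_force: 0.0
```

Request:
play_rows:
  slide:
    - [0,0,0]
    - [0,0,0]
    - [0,0,0]
    - [0,0,0]
    - [0,0,0]
    - [0,0,0]
  delta_rot:
    - [0,0,0]
    - [0,0,0]
    - [0,0,0]
    - [0,0,0]
    - [0,0,0]
    - [0,0,0]
  gripper: 0

```text
clock: 9.32
tcp_pos: [626.7, 215.3, 4.6]
eef_rot: [0.001, 3.141, 0.0]
force: [-1.6, -0.9, 5.7]
gripper_width: 24.2
grip_force: 39.1
```

Request:
play_rows:
  slide:
    - [0,0,-0.9]
    - [0,0,-0.9]
    - [0,0,-0.9]
    - [0.885,0.303,0]
    - [0.885,0.303,0]
    - [0.885,0.303,0]
    - [0.885,0.303,0]
    - [0.885,0.303,0]
    - [0.885,0.303,0]
    - [0.885,0.303,0]
    - [0.885,0.303,0]
    - [0,0,0]
  delta_rot:
    - [0,0,0]
    - [0,0,0]
    - [0,0,0]
    - [0,0,0]
    - [0,0,0]
    - [0,0,0]
    - [0,0,0]
    - [0,0,0]
    - [0,0,0]
    - [0,0,0]
    - [0,0,0]
    - [0,0,0]

```text
clock: 10.82
tcp_pos: [412.9, 288.6, 85.0]
eef_rot: [0.002, -3.141, 0.0]
force: [-0.6, -0.2, -0.6]
gripper_width: 23.9
grip_force: 39.3
```

Request:
play_rows:
  slide:
    - [0,0,0.5]
    - [0,0,0.5]
    - [0,0,0.5]
    - [0,0,0]
    - [0,0,0]
  delta_rot:
    - [0,0,0]
    - [0,0,0]
    - [0,0,0]
    - [0,0,0]
    - [0,0,0]

```text
clock: 11.45
tcp_pos: [414.3, 288.1, 40.0]
eef_rot: [0.001, 3.142, 0.0]
force: [0.4, 0.8, -0.0]
gripper_width: 23.6
grip_force: 39.3
```

Request:
play_rows:
  slide:
    - [0,0,0]
    - [0,0,0]
    - [0,0,0]
    - [0,0,0]
  delta_rot:
    - [0,0,0]
    - [0,0,0]
    - [0,0,0]
    - [0,0,0]
  gripper: 0.6

```text
clock: 11.95
tcp_pos: [414.1, 288.1, 40.0]
eef_rot: [0.001, 3.141, 0.0]
force: [-0.4, 0.3, -0.2]
gripper_width: 51.3
grip_force: 0.0
```

```bash
python3 -c "
from h import *
bush()"
```

```text
bush uv (np.float64(447.0), np.float64(133.0)) wh 11 11 zmed 71.4 [ 671.3 -384.9]
bush uv (np.float64(337.0), np.float64(160.5)) wh 9 16 zmed 60.0 [575.9 -33.1]
bush uv (np.float64(411.0), np.float64(165.5)) wh 7 8 zmed 14.9 [ 573.3 -276.6]
tcp [414.1 288.1  39.9] [1.0000e-03 3.1415e+00 0.0000e+00] t 12.0
```

```bash
python3 -c "
from h import *
p,d=snap('top','top1')
cv2.imwrite('pics/c4.png',cv2.resize(p[130:210,295:375,::-1],None,fx=7,fy=7,interpolation=cv2.INTER_CUBIC))"
```

```text
(no output)
```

View pics/c4.png

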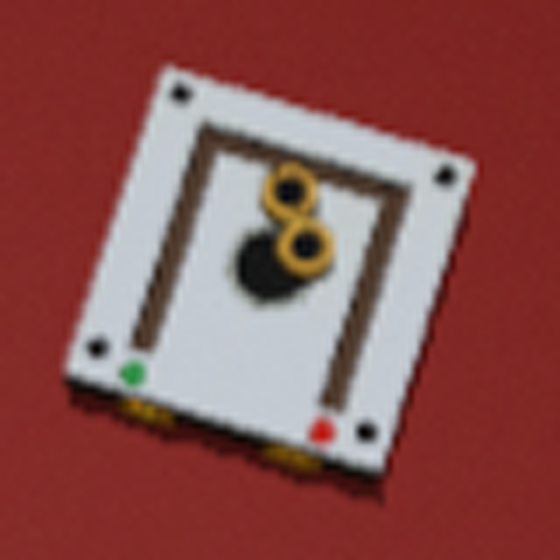

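The crop shows that B has been knocked against A: their holes are now at (306,246) and (290,191), touching. That puts A at about (588,-30) and B at about (562,-37). I'll grip A slightly to its far side.

Request:
play_rows:
  slide:
    - [0,0,-0.9]
    - [0,0,-0.9]
    - [-0.54,-0.964,0]
    - [-0.54,-0.964,0]
    - [-0.54,-0.964,0]
    - [-0.54,-0.964,0]
    - [-0.54,-0.964,0]
    - [-0.54,-0.964,0]
    - [-0.54,-0.964,0]
    - [-0.54,-0.964,0]
    - [-0.54,-0.964,0]
    - [-0.54,-0.964,0]
  delta_rot:
    - [0,0,0]
    - [0,0,0]
    - [0,0,0]
    - [0,0,0]
    - [0,0,0]
    - [0,0,0]
    - [0,0,0]
    - [0,0,0]
    - [0,0,0]
    - [0,0,0]
    - [0,0,0]
    - [0,0,0]

```text
clock: 13.55
tcp_pos: [576.2, -2.2, 93.8]
eef_rot: [-0.001, -3.142, -0.0]
force: [0.8, 0.8, 0.3]
gripper_width: 51.3
grip_force: 0.0
```

Request:
play_rows:
  slide:
    - [-0.54,-0.964,0]
    - [0,0,0]
    - [0,0,0.3]
    - [0,0,0]
    - [0,0,0]
    - [0,0,0]
  delta_rot:
    - [0,0,0]
    - [0,0,0]
    - [0,0,0]
    - [0,0,0]
    - [0,0,0]
    - [0,0,0]

```text
clock: 14.3
tcp_pos: [592.1, -29.8, 85.1]
eef_rot: [0.0, 3.141, -0.0]
force: [0.5, 0.1, -0.5]
gripper_width: 51.4
grip_force: 0.0
```

Next: down 37 to z≈48.

Request:
play_rows:
  slide:
    - [0,0,0.5]
    - [0,0,0.43]
    - [0,0,0.3]
    - [0,0,0]
    - [0,0,0]
  delta_rot:
    - [0,0,0]
    - [0,0,0]
    - [0,0,0]
    - [0,0,0]
    - [0,0,0]

```text
clock: 14.92
tcp_pos: [592.2, -30.2, 48.3]
eef_rot: [0.001, 3.141, -0.0]
force: [-0.3, 0.3, 0.1]
gripper_width: 51.5
grip_force: 0.0
```

Request:
play_rows:
  slide:
    - [0,0,0]
    - [0,0,0]
    - [0,0,0]
    - [0,0,0]
    - [0,0,0]
    - [0,0,0]
  delta_rot:
    - [0,0,0]
    - [0,0,0]
    - [0,0,0]
    - [0,0,0]
    - [0,0,0]
    - [0,0,0]
  gripper: 0

```text
clock: 15.68
tcp_pos: [592.3, -30.2, 48.6]
eef_rot: [0.001, 3.141, -0.0]
force: [-0.4, -0.5, 6.0]
gripper_width: 24.0
grip_force: 39.3
```

Request:
play_rows:
  slide:
    - [0,0,-0.9]
    - [0,0,-0.9]
    - [0.443,0.964,0]
    - [0.443,0.964,0]
    - [0.443,0.964,0]
    - [0.443,0.964,0]
    - [0.443,0.964,0]
    - [0.443,0.964,0]
    - [0.443,0.964,0]
    - [0.443,0.964,0]
    - [0.443,0.964,0]
    - [0.443,0.964,0]
  delta_rot:
    - [0,0,0]
    - [0,0,0]
    - [0,0,0]
    - [0,0,0]
    - [0,0,0]
    - [0,0,0]
    - [0,0,0]
    - [0,0,0]
    - [0,0,0]
    - [0,0,0]
    - [0,0,0]
    - [0,0,0]

```text
clock: 17.18
tcp_pos: [458.8, 260.1, 102.0]
eef_rot: [0.001, 3.141, 0.0]
force: [-0.1, -0.5, -0.1]
gripper_width: 24.4
grip_force: 39.3
```

Request:
play_rows:
  slide:
    - [0.443,0.964,0]
    - [0,0,0]
    - [0,0,0.6]
    - [0,0,0.7]
    - [0,0,0.6]
    - [0,0,0]
    - [0,0,0]
  delta_rot:
    - [0,0,0]
    - [0,0,0]
    - [0,0,0]
    - [0,0,0]
    - [0,0,0]
    - [0,0,0]
    - [0,0,0]

```text
clock: 18.05
tcp_pos: [446.4, 288.1, 45.6]
eef_rot: [0.001, 3.141, 0.0]
force: [-0.5, 0.2, 0.6]
gripper_width: 24.3
grip_force: 39.4
```

Request:
play_rows:
  slide:
    - [0,0,0]
    - [0,0,0]
    - [0,0,0]
    - [0,0,0]
  delta_rot:
    - [0,0,0]
    - [0,0,0]
    - [0,0,0]
    - [0,0,0]
  gripper: 0.6

```text
clock: 18.55
tcp_pos: [446.1, 288.1, 45.1]
eef_rot: [0.001, 3.141, 0.0]
force: [-0.2, -0.3, 0.3]
gripper_width: 51.5
grip_force: 0.0
```

```bash
python3 -c "
from h import *
bush()"
```

```text
bush uv (np.float64(447.0), np.float64(133.0)) wh 11 11 zmed 70.8 [ 671.3 -384.9]
bush uv (np.float64(338.0), np.float64(165.5)) wh 7 8 zmed 58.0 [559.8 -36.3]
bush uv (np.float64(411.0), np.float64(166.0)) wh 7 7 zmed 13.4 [ 571.6 -276.6]
tcp [446.  288.1  45. ] [1.0000e-03 3.1416e+00 0.0000e+00] t 18.6
```

Request:
play_rows:
  slide:
    - [0,0,-0.9]
    - [0,0,-0.9]
    - [-0.35,-0.985,0]
    - [-0.35,-0.985,0]
    - [-0.35,-0.985,0]
    - [-0.35,-0.985,0]
    - [-0.35,-0.985,0]
    - [-0.35,-0.985,0]
    - [-0.35,-0.985,0]
    - [-0.35,-0.985,0]
    - [-0.35,-0.985,0]
    - [-0.35,-0.985,0]
  delta_rot:
    - [0,0,0]
    - [0,0,0]
    - [0,0,0]
    - [0,0,0]
    - [0,0,0]
    - [0,0,0]
    - [0,0,0]
    - [0,0,0]
    - [0,0,0]
    - [0,0,0]
    - [0,0,0]
    - [0,0,0]

```text
clock: 20.1
tcp_pos: [551.1, -8.5, 99.0]
eef_rot: [0.001, 3.142, -0.0]
force: [1.0, 0.7, -0.2]
gripper_width: 51.3
grip_force: 0.0
```

Request:
play_rows:
  slide:
    - [-0.35,-0.985,0]
    - [0,0,0]
    - [0,0,0.5]
    - [0,0,0.5]
    - [0,0,0.4]
    - [0,0,0.3]
    - [0,0,0]
    - [0,0,0]
  delta_rot:
    - [0,0,0]
    - [0,0,0]
    - [0,0,0]
    - [0,0,0]
    - [0,0,0]
    - [0,0,0]
    - [0,0,0]
    - [0,0,0]

```text
clock: 21.1
tcp_pos: [561.6, -37.0, 48.3]
eef_rot: [0.001, 3.141, -0.0]
force: [0.5, -0.2, -0.0]
gripper_width: 51.2
grip_force: 0.0
```

Request:
play_rows:
  slide:
    - [0,0,0]
    - [0,0,0]
    - [0,0,0]
    - [0,0,0]
    - [0,0,0]
    - [0,0,0]
  delta_rot:
    - [0,0,0]
    - [0,0,0]
    - [0,0,0]
    - [0,0,0]
    - [0,0,0]
    - [0,0,0]
  gripper: 0

```text
clock: 21.85
tcp_pos: [561.6, -37.1, 48.6]
eef_rot: [0.001, 3.141, -0.0]
force: [-1.8, 0.3, 4.9]
gripper_width: 24.1
grip_force: 39.1
```

Request:
play_rows:
  slide:
    - [0,0,-0.9]
    - [0,0,-0.9]
    - [0.353,0.918,0]
    - [0.353,0.918,0]
    - [0.353,0.918,0]
    - [0.353,0.918,0]
    - [0.353,0.918,0]
    - [0.353,0.918,0]
    - [0.353,0.918,0]
    - [0.353,0.918,0]
    - [0.353,0.918,0]
    - [0.353,0.918,0]
  delta_rot:
    - [0,0,0]
    - [0,0,0]
    - [0,0,0]
    - [0,0,0]
    - [0,0,0]
    - [0,0,0]
    - [0,0,0]
    - [0,0,0]
    - [0,0,0]
    - [0,0,0]
    - [0,0,0]
    - [0,0,0]

```text
clock: 23.35
tcp_pos: [455.2, 239.3, 102.0]
eef_rot: [0.001, 3.141, 0.0]
force: [0.1, 0.7, -0.1]
gripper_width: 24.1
grip_force: 39.3
```

Request:
play_rows:
  slide:
    - [0.353,0.918,0]
    - [0,0,0]
    - [0,0,0.5]
    - [0,0,0.5]
    - [0,0,0.5]
    - [0,0,0]
    - [0,0,0]
  delta_rot:
    - [0,0,0]
    - [0,0,0]
    - [0,0,0]
    - [0,0,0]
    - [0,0,0]
    - [0,0,0]
    - [0,0,0]

```text
clock: 24.22
tcp_pos: [445.2, 265.9, 57.1]
eef_rot: [0.001, 3.141, 0.0]
force: [0.3, -0.0, -0.5]
gripper_width: 23.9
grip_force: 39.4
```

Request:
play_rows:
  slide:
    - [0,0,0]
    - [0,0,0]
    - [0,0,0]
    - [0,0,0]
  delta_rot:
    - [0,0,0]
    - [0,0,0]
    - [0,0,0]
    - [0,0,0]
  gripper: 0.45

```text
clock: 24.72
tcp_pos: [445.1, 266.0, 57.1]
eef_rot: [0.001, 3.141, 0.0]
force: [0.1, 0.2, -0.2]
gripper_width: 38.4
grip_force: 0.0
```

```bash
python3 -c "
from h import *
bush()"
```

```text
bush uv (np.float64(447.0), np.float64(133.0)) wh 11 11 zmed 71.0 [ 671.3 -384.9]
bush uv (np.float64(411.0), np.float64(165.5)) wh 7 8 zmed 13.0 [ 573.3 -276.6]
tcp [445.1 266.   57.1] [1.0000e-03 3.1414e+00 1.0000e-04] t 24.77
```

Request:
play_rows:
  slide:
    - [0,0,-0.9]
    - [-0.224,-0.953,0]
    - [-0.224,-0.953,0]
    - [-0.224,-0.953,0]
    - [-0.224,-0.953,0]
    - [-0.224,-0.953,0]
    - [-0.224,-0.953,0]
    - [-0.224,-0.953,0]
    - [-0.224,-0.953,0]
    - [-0.224,-0.953,0]
    - [-0.224,-0.953,0]
    - [-0.224,-0.953,0]
  delta_rot:
    - [0,0,0]
    - [0,0,0]
    - [0,0,0]
    - [0,0,0]
    - [0,0,0]
    - [0,0,0]
    - [0,0,0]
    - [0,0,0]
    - [0,0,0]
    - [0,0,0]
    - [0,0,0]
    - [0,0,0]
  gripper: 0.6

```text
clock: 26.28
tcp_pos: [518.9, -49.5, 84.0]
eef_rot: [0.001, 3.141, -0.0]
force: [-0.1, 0.6, -0.5]
gripper_width: 51.2
grip_force: 0.0
```

Request:
play_rows:
  slide:
    - [-0.224,-0.953,0]
    - [-0.224,-0.953,0]
    - [-0.224,-0.953,0]
    - [-0.224,-0.953,0]
    - [-0.224,-0.953,0]
    - [-0.224,-0.953,0]
    - [-0.224,-0.953,0]
    - [-0.224,-0.953,0]
    - [0,0,0.5]
    - [0,0,0.5]
    - [0,0,0]
  delta_rot:
    - [0,0,0]
    - [0,0,0]
    - [0,0,0]
    - [0,0,0]
    - [0,0,0]
    - [0,0,0]
    - [0,0,0]
    - [0,0,0]
    - [0,0,0]
    - [0,0,0]
    - [0,0,0]

```text
clock: 27.65
tcp_pos: [571.6, -276.1, 52.2]
eef_rot: [0.0, -3.139, -0.003]
force: [0.2, -0.5, -0.0]
gripper_width: 51.1
grip_force: 0.0
```

```bash
python3 -c "
from h import *
p,d=snap('top','top2'); bush()
a=cv2.resize(p[160:240,200:280,::-1],None,fx=5,fy=5,interpolation=cv2.INTER_CUBIC);b=cv2.resize(p[130:210,370:450,::-1],None,fx=5,fy=5,interpolation=cv2.INTER_CUBIC)
cv2.imwrite('pics/c5.png',np.hstack([a,b]))"
```

```text
bush uv (np.float64(447.0), np.float64(132.0)) wh 11 9 zmed 71.3 [ 674.7 -385. ]
bush uv (np.float64(235.5), np.float64(203.0)) wh 8 25 zmed 21.1 [441.8 289.8]
bush uv (np.float64(247.0), np.float64(200.5)) wh 5 6 zmed 28.8 [450.5 253.2]
tcp [ 572.4 -276.7   54. ] [ 1.0000e-04 -3.1414e+00 -2.0000e-04] t 27.75
```

View pics/c5.png

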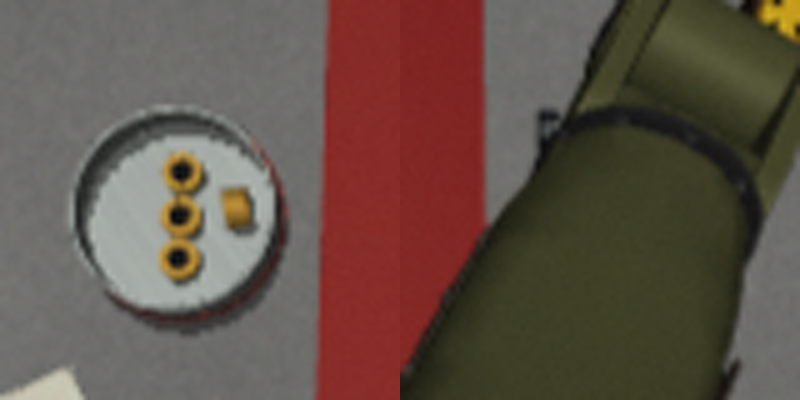

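Four bushings are in the bowl: three upright in a line, and one on its side at (238,210) in the crop. Now I'll grip the last one.

Request:
play_rows:
  slide:
    - [0,0,0.5]
    - [0,0,0.5]
    - [0,0,0.4]
    - [0,0,0.27]
    - [0,0,0]
    - [0,0,0]
  delta_rot:
    - [0,0,0]
    - [0,0,0]
    - [0,0,0]
    - [0,0,0]
    - [0,0,0]
    - [0,0,0]

```text
clock: 28.5
tcp_pos: [572.6, -277.5, 4.3]
eef_rot: [0.001, 3.141, -0.001]
force: [-0.6, -0.1, 0.8]
gripper_width: 51.2
grip_force: 0.0
```

Request:
play_rows:
  slide:
    - [0,0,0]
    - [0,0,0]
    - [0,0,0]
    - [0,0,0]
    - [0,0,0]
    - [0,0,0]
  delta_rot:
    - [0,0,0]
    - [0,0,0]
    - [0,0,0]
    - [0,0,0]
    - [0,0,0]
    - [0,0,0]
  gripper: 0

```text
clock: 29.25
tcp_pos: [572.6, -277.5, 4.5]
eef_rot: [0.001, 3.141, -0.001]
force: [-1.7, 0.5, 5.7]
gripper_width: 23.8
grip_force: 39.1
```

Request:
play_rows:
  slide:
    - [0,0,-0.9]
    - [0,0,-0.9]
    - [0,0,-0.9]
    - [0.218,0.979,0]
    - [0.218,0.979,0]
    - [0.218,0.979,0]
    - [0.218,0.979,0]
    - [0.218,0.979,0]
    - [0.218,0.979,0]
    - [0.218,0.979,0]
    - [0.218,0.979,0]
    - [0.218,0.979,0]
  delta_rot:
    - [0,0,0]
    - [0,0,0]
    - [0,0,0]
    - [0,0,0]
    - [0,0,0]
    - [0,0,0]
    - [0,0,0]
    - [0,0,0]
    - [0,0,0]
    - [0,0,0]
    - [0,0,0]
    - [0,0,0]

```text
clock: 30.75
tcp_pos: [513.3, -12.0, 84.9]
eef_rot: [0.001, 3.141, -0.0]
force: [-0.2, 0.3, -1.0]
gripper_width: 23.9
grip_force: 39.3
```

Request:
play_rows:
  slide:
    - [0.218,0.979,0]
    - [0.218,0.979,0]
    - [0.218,0.979,0]
    - [0.218,0.979,0]
    - [0.218,0.979,0]
    - [0.218,0.979,0]
    - [0.218,0.979,0]
    - [0.218,0.979,0]
    - [0.218,0.979,0]
    - [0.218,0.979,0]
    - [0.218,0.979,0]
  delta_rot:
    - [0,0,0]
    - [0,0,0]
    - [0,0,0]
    - [0,0,0]
    - [0,0,0]
    - [0,0,0]
    - [0,0,0]
    - [0,0,0]
    - [0,0,0]
    - [0,0,0]
    - [0,0,0]

```text
clock: 32.12
tcp_pos: [441.6, 311.1, 84.9]
eef_rot: [0.001, 3.142, 0.0]
force: [0.4, 0.1, 0.1]
gripper_width: 24.1
grip_force: 39.3
```

Request:
play_rows:
  slide:
    - [0,0,0.3]
    - [0,0,0.4]
    - [0,0,0.3]
    - [0,0,0]
    - [0,0,0]
  delta_rot:
    - [0,0,0]
    - [0,0,0]
    - [0,0,0]
    - [0,0,0]
    - [0,0,0]

```text
clock: 32.75
tcp_pos: [442.2, 309.9, 55.1]
eef_rot: [0.002, 3.141, 0.0]
force: [-0.2, -0.2, -0.5]
gripper_width: 23.9
grip_force: 39.3
```

Request:
play_rows:
  slide:
    - [0,0,0]
    - [0,0,0]
    - [0,0,0]
    - [0,0,0]
  delta_rot:
    - [0,0,0]
    - [0,0,0]
    - [0,0,0]
    - [0,0,0]
  gripper: 0.45

```text
clock: 33.25
tcp_pos: [442.0, 310.2, 55.0]
eef_rot: [0.001, 3.141, 0.0]
force: [-0.2, -0.0, -0.2]
gripper_width: 38.5
grip_force: 0.0
```

Request:
play_rows:
  slide:
    - [0,0,-0.9]
    - [0,0,-0.9]
    - [0.07,-0.972,-0.09]
    - [0.07,-0.972,-0.09]
    - [0.07,-0.972,-0.09]
    - [0.07,-0.972,-0.09]
    - [0.07,-0.972,-0.09]
    - [0.07,-0.972,-0.09]
    - [0.07,-0.972,-0.09]
    - [0.07,-0.972,-0.09]
    - [0.07,-0.972,-0.09]
    - [0.07,-0.972,-0.09]
  delta_rot:
    - [0,0,0]
    - [0,0,0]
    - [0,0,0]
    - [0,0,0]
    - [0,0,0]
    - [0,0,0]
    - [0,0,0]
    - [0,0,0]
    - [0,0,0]
    - [0,0,0]
    - [0,0,0]
    - [0,0,0]

```text
clock: 34.75
tcp_pos: [420.6, 17.7, 136.1]
eef_rot: [0.001, 3.141, -0.0]
force: [-0.1, 0.5, -0.6]
gripper_width: 38.3
grip_force: 0.0
```

Request:
play_rows:
  slide:
    - [0.07,-0.972,-0.09]
    - [0.07,-0.972,-0.09]
    - [0.07,-0.972,-0.09]
    - [0.07,-0.972,-0.09]
    - [0.07,-0.972,-0.09]
    - [0.07,-0.972,-0.09]
    - [0.07,-0.972,-0.09]
    - [0.07,-0.972,-0.09]
    - [0.07,-0.972,-0.09]
    - [0.07,-0.972,-0.09]
    - [0.07,-0.972,-0.09]
    - [0,0,0]
  delta_rot:
    - [0,0,0]
    - [0,0,0]
    - [0,0,0]
    - [0,0,0]
    - [0,0,0]
    - [0,0,0]
    - [0,0,0]
    - [0,0,0]
    - [0,0,0]
    - [0,0,0]
    - [0,0,0]
    - [0,0,0]
  gripper: 0.6

```text
clock: 36.25
tcp_pos: [397.2, -303.4, 165.6]
eef_rot: [0.004, 3.142, -0.0]
force: [1.0, -1.0, 0.0]
gripper_width: 51.3
grip_force: 0.0
```

```bash
python3 -c "
from h import *
p,d=snap('top','top3'); q,e=snap('scene','sc3'); bush()
a=cv2.resize(p[160:240,200:280,::-1],(400,400),interpolation=cv2.INTER_CUBIC);b=cv2.resize(q[100:190,220:310,::-1],(400,400),interpolation=cv2.INTER_CUBIC)
cv2.imwrite('pics/c6.png',np.hstack([a,b]))"
```

```text
bush uv (np.float64(447.0), np.float64(133.0)) wh 11 11 zmed 70.6 [ 671.3 -384.9]
bush uv (np.float64(235.5), np.float64(203.0)) wh 8 25 zmed 20.2 [441.8 289.8]
bush uv (np.float64(224.0), np.float64(201.5)) wh 5 6 zmed 28.9 [446.2 326.9]
bush uv (np.float64(247.0), np.float64(200.5)) wh 5 6 zmed 30.0 [450.5 253.2]
tcp [ 397.4 -301.5  165.4] [-6.0000e-04 -3.1413e+00 -6.0000e-04] t 36.4
```

View pics/c6.png

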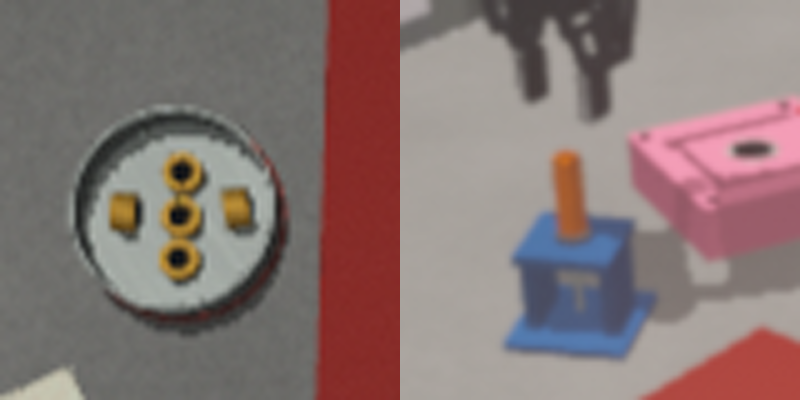

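All five bushings are in the bowl, and the gripper sits above the upright orange handle. Descending onto it.

Request:
play_rows:
  slide:
    - [0,-0.02,0.5]
    - [0,0,0.5]
    - [0,0,0.5]
    - [0,0,0.5]
    - [0,0,0.45]
    - [0,0,0]
    - [0,0,0]
  delta_rot:
    - [0,0,0]
    - [0,0,0]
    - [0,0,0]
    - [0,0,0]
    - [0,0,0]
    - [0,0,0]
    - [0,0,0]

```text
clock: 37.28
tcp_pos: [397.6, -302.9, 92.4]
eef_rot: [0.001, 3.141, -0.001]
force: [1.1, -0.9, 0.3]
gripper_width: 51.1
grip_force: 0.0
```

Request:
play_rows:
  slide:
    - [0,0,0]
    - [0,0,0]
    - [0,0,0]
    - [0,0,0]
    - [0,0,0]
    - [0,0,0]
    - [0,0,0]
    - [0,0,0]
  delta_rot:
    - [0,0,0]
    - [0,0,0]
    - [0,0,0]
    - [0,0,0]
    - [0,0,0]
    - [0,0,0]
    - [0,0,0]
    - [0,0,0]
  gripper: 0
  force: 70

```text
clock: 38.28
tcp_pos: [397.6, -302.9, 92.6]
eef_rot: [0.001, 3.141, -0.001]
force: [-1.0, 0.1, 5.5]
gripper_width: 14.8
grip_force: 68.6
```

```bash
python3 -c "
from h import *
s=read_state();print(s['tcp_pos'],s['eef_rot'],s['force'],s['moment'],s['gripper_width'])"
```

```text
[ 397.63691281 -302.9320376    92.62457853] [ 1.00714939e-03  3.14091810e+00 -9.18691778e-04] [-0.95759713  0.1058177   5.50416395] [0.1691591  0.21872746 0.00848802] 14.791842327898264
```

Request:
play_rows:
  slide:
    - [0,0,-0.2]
    - [0,0,-0.5]
    - [0,0,-0.7]
    - [0,0,-0.7]
    - [0,0,-0.7]
    - [-0.361,0.93,0]
    - [-0.361,0.93,0]
    - [-0.361,0.93,0]
    - [-0.361,0.93,0]
    - [-0.361,0.93,0]
    - [-0.361,0.93,0]
    - [-0.361,0.93,0]
  delta_rot:
    - [0,0,0]
    - [0,0,0]
    - [0,0,0]
    - [0,0,0]
    - [0,0,0]
    - [0,0,0]
    - [0,0,0]
    - [0,0,0]
    - [0,0,0]
    - [0,0,0]
    - [0,0,0]
    - [0,0,0]

```text
clock: 39.78
tcp_pos: [473.7, -106.6, 177.1]
eef_rot: [0.001, 3.141, -0.001]
force: [-0.9, 0.4, -0.6]
gripper_width: 15.2
grip_force: 68.3
```

Request:
play_rows:
  slide:
    - [-0.361,0.93,0]
    - [-0.361,0.93,0]
    - [0,0,0.3]
    - [0,0,0.4]
    - [0,0,0.4]
    - [0,0,0.2]
    - [0,0,0]
    - [0,0,0]
    - [0,0,0]
  delta_rot:
    - [0,0,0]
    - [0,0,0]
    - [0,0,0]
    - [0,0,0]
    - [0,0,0]
    - [0,0,0]
    - [0,0,0]
    - [0,0,0]
    - [0,0,0]

```text
clock: 40.9
tcp_pos: [495.2, -51.8, 137.4]
eef_rot: [0.001, 3.141, -0.0]
force: [-0.4, 0.3, -1.1]
gripper_width: 14.9
grip_force: 68.3
```

```bash
python3 -c "
from h import *
p,d=snap('scene','sc4');s=read_state();print(s['tcp_pos'],s['eef_rot'],s['force'])
c,M,o=cal('scene')
def proj(P):
    q=M.T@(np.array(P,float)-o);return (c['fx']*q[0]/q[2]+c['cx'],c['fy']*q[1]/q[2]+c['cy'])
t=s['tcp_pos']
x0,y0=255,125;f=lambda P:tuple(round(v,1) for v in ((np.array(proj(P))-[x0,y0]+.5)*7-.5))
print('tip pred',f([t[0],t[1],t[2]-80.6]),'collar bottom',f([t[0],t[1],t[2]-20.6]))
hx=np.array([.9588,-.2842]);hy=np.array([.2842,.9588]);C=np.array([555.8,-22.8])
for n,a,b in[('red end',-56,-45),('corner TL',75,75),('TR',75,-75),('BR',-75,-75),('BL',-75,75),('green end',-56,45)]: print(n,f([*(C+a*hx+b*hy),45]))
cv2.imwrite('pics/c7.png',cv2.resize(p[y0:y0+85,x0:x0+110,::-1],None,fx=7,fy=7,interpolation=cv2.INTER_CUBIC))"
```

```text
[495.18919203 -51.77075678 137.35968019] [ 1.07262346e-03  3.14110678e+00 -1.45420126e-04] [-0.00642208  0.63968188 -1.13409676]
tip pred (np.float64(308.0), np.float64(503.8)) collar bottom (np.float64(301.9), np.float64(372.0))
red end (np.float64(322.4), np.float64(523.9))
corner TL (np.float64(187.2), np.float64(794.9))
TR (np.float64(-9.7), np.float64(597.3))
BR (np.float64(322.9), np.float64(475.7))
BL (np.float64(536.5), np.float64(652.1))
green end (np.float64(449.3), np.float64(631.2))
```

View pics/c7.png

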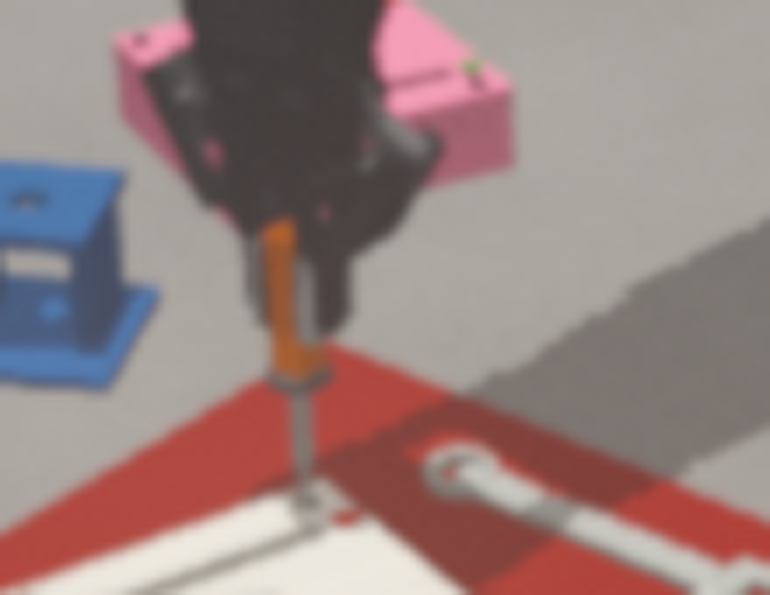

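The crop shows the tip at about (311,502), right over the red-dot end of the groove. The predicted position was (308,504), and the housing corner prediction matches too. Easing it in now.

Request:
play_rows:
  slide:
    - [0,0,0.2]
    - [0,0,0.11]
    - [0,0,0.11]
    - [0,0,0.1]
    - [0,0,0]
  delta_rot:
    - [0,0,0]
    - [0,0,0]
    - [0,0,0]
    - [0,0,0]
    - [0,0,0]

```text
clock: 41.58
tcp_pos: [495.0, -51.8, 121.2]
eef_rot: [-0.001, -3.141, -0.0]
force: [0.3, 0.7, -0.0]
gripper_width: 15.0
grip_force: 68.3
```

Request:
play_rows:
  slide:
    - [0,0,0.05]
    - [0,0,0.05]
    - [0,0,0]
    - [0,0,0]
  delta_rot:
    - [0,0,0]
    - [0,0,0]
    - [0,0,0]
    - [0,0,0]

```text
clock: 42.08
tcp_pos: [495.1, -51.7, 118.5]
eef_rot: [0.001, 3.142, 0.0]
force: [-0.5, 1.1, -0.6]
gripper_width: 14.9
grip_force: 68.3
```

Request:
play_rows:
  slide:
    - [-0.1184,-0.0351,0]
    - [-0.1184,-0.0351,0]
    - [-0.1184,-0.0351,0]
    - [-0.1184,-0.0351,0]
    - [-0.1184,-0.0351,0]
    - [-0.1184,-0.0351,0]
    - [-0.1184,-0.0351,0]
    - [-0.1184,-0.0351,0]
    - [-0.1184,-0.0351,0]
  delta_rot:
    - [0,0,0]
    - [0,0,0]
    - [0,0,0]
    - [0,0,0]
    - [0,0,0]
    - [0,0,0]
    - [0,0,0]
    - [0,0,0]
    - [0,0,0]

```text
clock: 43.2
tcp_pos: [527.3, -61.3, 118.5]
eef_rot: [-0.001, -3.142, -0.0]
force: [0.6, -0.1, -0.3]
gripper_width: 15.1
grip_force: 68.3
```

Request:
play_rows:
  slide:
    - [-0.1184,-0.0351,0]
    - [-0.1184,-0.0351,0]
    - [-0.1184,-0.0351,0]
    - [-0.1184,-0.0351,0]
    - [-0.1184,-0.0351,0]
    - [-0.1184,-0.0351,0]
    - [-0.1184,-0.0351,0]
    - [-0.1184,-0.0351,0]
    - [-0.1184,-0.0351,0]
  delta_rot:
    - [0,0,0]
    - [0,0,0]
    - [0,0,0]
    - [0,0,0]
    - [0,0,0]
    - [0,0,0]
    - [0,0,0]
    - [0,0,0]
    - [0,0,0]

```text
clock: 44.32
tcp_pos: [559.2, -70.8, 118.5]
eef_rot: [-0.001, -3.142, 0.0]
force: [-0.4, 0.2, -0.2]
gripper_width: 15.1
grip_force: 68.3
```

Free of contact. Next is the first corner, then the far leg: 90 mm in 24 rows.

Request:
play_rows:
  slide:
    - [-0.1184,-0.0351,0]
    - [-0.1184,-0.0351,0]
    - [-0.1184,-0.0351,0]
    - [-0.1184,-0.0351,0]
    - [-0.1184,-0.0351,0]
    - [-0.1184,-0.0351,0]
    - [-0.1184,-0.0351,0]
    - [-0.1184,-0.0351,0]
    - [-0.1184,-0.0351,0]
    - [0,0,0]
    - [0,0,0]
  delta_rot:
    - [0,0,0]
    - [0,0,0]
    - [0,0,0]
    - [0,0,0]
    - [0,0,0]
    - [0,0,0]
    - [0,0,0]
    - [0,0,0]
    - [0,0,0]
    - [0,0,0]
    - [0,0,0]

```text
clock: 45.7
tcp_pos: [590.9, -80.2, 118.4]
eef_rot: [-0.001, -3.141, -0.0]
force: [-0.5, 0.1, -0.7]
gripper_width: 14.7
grip_force: 68.3
```

Request:
play_rows:
  slide:
    - [-0.0355,0.1198,0]
    - [-0.0355,0.1198,0]
    - [-0.0355,0.1198,0]
    - [-0.0355,0.1198,0]
    - [-0.0355,0.1198,0]
    - [-0.0355,0.1198,0]
    - [-0.0355,0.1198,0]
    - [-0.0355,0.1198,0]
    - [-0.0355,0.1198,0]
    - [-0.0355,0.1198,0]
    - [-0.0355,0.1198,0]
    - [-0.0355,0.1198,0]
  delta_rot:
    - [0,0,0]
    - [0,0,0]
    - [0,0,0]
    - [0,0,0]
    - [0,0,0]
    - [0,0,0]
    - [0,0,0]
    - [0,0,0]
    - [0,0,0]
    - [0,0,0]
    - [0,0,0]
    - [0,0,0]

```text
clock: 47.2
tcp_pos: [603.8, -36.9, 118.5]
eef_rot: [-0.001, -3.142, 0.0]
force: [-0.4, -0.5, -0.6]
gripper_width: 15.3
grip_force: 68.3
```

Request:
play_rows:
  slide:
    - [-0.0355,0.1198,0]
    - [-0.0355,0.1198,0]
    - [-0.0355,0.1198,0]
    - [-0.0355,0.1198,0]
    - [-0.0355,0.1198,0]
    - [-0.0355,0.1198,0]
    - [-0.0355,0.1198,0]
    - [-0.0355,0.1198,0]
    - [-0.0355,0.1198,0]
    - [-0.0355,0.1198,0]
    - [-0.0355,0.1198,0]
    - [-0.0355,0.1198,0]
  delta_rot:
    - [0,0,0]
    - [0,0,0]
    - [0,0,0]
    - [0,0,0]
    - [0,0,0]
    - [0,0,0]
    - [0,0,0]
    - [0,0,0]
    - [0,0,0]
    - [0,0,0]
    - [0,0,0]
    - [0,0,0]

```text
clock: 48.7
tcp_pos: [616.6, 6.2, 118.5]
eef_rot: [-0.001, -3.142, 0.0]
force: [-0.4, 0.8, -1.8]
gripper_width: 15.1
grip_force: 68.3
```

Request:
play_rows:
  slide:
    - [0,0,0]
    - [0,0,0]
    - [0,0,0]
  delta_rot:
    - [0,0,0]
    - [0,0,0]
    - [0,0,0]

```text
clock: 49.08
tcp_pos: [616.5, 5.9, 118.5]
eef_rot: [-0.001, -3.142, 0.0]
force: [-0.5, 0.8, -1.2]
gripper_width: 15.2
grip_force: 68.3
```

Request:
play_rows:
  slide:
    - [0.1184,0.0351,0]
    - [0.1184,0.0351,0]
    - [0.1184,0.0351,0]
    - [0.1184,0.0351,0]
    - [0.1184,0.0351,0]
    - [0.1184,0.0351,0]
    - [0.1184,0.0351,0]
    - [0.1184,0.0351,0]
    - [0.1184,0.0351,0]
  delta_rot:
    - [0,0,0]
    - [0,0,0]
    - [0,0,0]
    - [0,0,0]
    - [0,0,0]
    - [0,0,0]
    - [0,0,0]
    - [0,0,0]
    - [0,0,0]

```text
clock: 50.2
tcp_pos: [584.4, 15.6, 118.5]
eef_rot: [-0.001, -3.142, 0.0]
force: [0.1, 0.1, -0.1]
gripper_width: 15.0
grip_force: 68.3
```

Request:
play_rows:
  slide:
    - [0.1184,0.0351,0]
    - [0.1184,0.0351,0]
    - [0.1184,0.0351,0]
    - [0.1184,0.0351,0]
    - [0.1184,0.0351,0]
    - [0.1184,0.0351,0]
    - [0.1184,0.0351,0]
    - [0.1184,0.0351,0]
    - [0.1184,0.0351,0]
  delta_rot:
    - [0,0,0]
    - [0,0,0]
    - [0,0,0]
    - [0,0,0]
    - [0,0,0]
    - [0,0,0]
    - [0,0,0]
    - [0,0,0]
    - [0,0,0]

```text
clock: 51.32
tcp_pos: [552.4, 25.1, 118.5]
eef_rot: [-0.001, -3.142, 0.0]
force: [0.2, -0.2, -0.6]
gripper_width: 15.1
grip_force: 68.3
```

Request:
play_rows:
  slide:
    - [0.1184,0.0351,0]
    - [0.1184,0.0351,0]
    - [0.1184,0.0351,0]
    - [0.1184,0.0351,0]
    - [0.1184,0.0351,0]
    - [0.1184,0.0351,0]
    - [0.1184,0.0351,0]
    - [0.1184,0.0351,0]
    - [0.1184,0.0351,0]
    - [0,0,0]
    - [0,0,0]
    - [0,0,0]
  delta_rot:
    - [0,0,0]
    - [0,0,0]
    - [0,0,0]
    - [0,0,0]
    - [0,0,0]
    - [0,0,0]
    - [0,0,0]
    - [0,0,0]
    - [0,0,0]
    - [0,0,0]
    - [0,0,0]
    - [0,0,0]

```text
clock: 52.82
tcp_pos: [520.8, 34.5, 118.5]
eef_rot: [0.001, 3.142, 0.0]
force: [0.7, -0.3, -1.5]
gripper_width: 14.7
grip_force: 68.3
```

```bash
python3 -c "
from h import *
p,d=snap('scene','sc5');s=read_state();print(s['tcp_pos'],s['force'])
cv2.imwrite('pics/c8.png',cv2.resize(p[125:255,235:355,::-1],None,fx=4.6,fy=4.6,interpolation=cv2.INTER_CUBIC))"
```

```text
[520.72495822  34.47395716 118.44413519] [-0.40165095  0.32197678 -1.26697216]
```

View pics/c8.png

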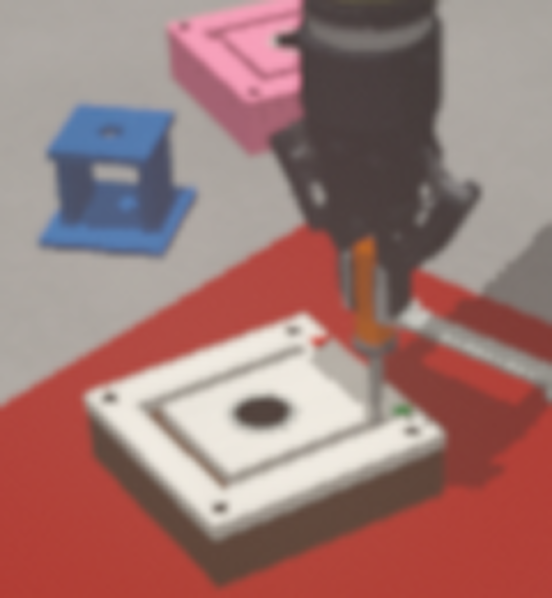

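The tip is in the groove at the green-dot end, at (375,420) in the crop, and no contact force has shown up. Easing out, then back to the stand.

Request:
play_rows:
  slide:
    - [0,0,-0.1]
    - [0,0,-0.1]
    - [0,0,-0.1]
    - [0,0,-0.1]
    - [0,0,-0.1]
    - [0,0,-0.3]
    - [0,0,-0.6]
    - [0,0,-0.6]
    - [0,0,0]
  delta_rot:
    - [0,0,0]
    - [0,0,0]
    - [0,0,0]
    - [0,0,0]
    - [0,0,0]
    - [0,0,0]
    - [0,0,0]
    - [0,0,0]
    - [0,0,0]

```text
clock: 54.0
tcp_pos: [521.2, 34.5, 179.9]
eef_rot: [0.001, 3.139, -0.0]
force: [0.3, 0.4, -1.0]
gripper_width: 14.9
grip_force: 68.3
```

Request:
play_rows:
  slide:
    - [0.342,-0.937,0]
    - [0.342,-0.937,0]
    - [0.342,-0.937,0]
    - [0.342,-0.937,0]
    - [0.342,-0.937,0]
    - [0.342,-0.937,0]
    - [0.342,-0.937,0]
    - [0.342,-0.937,0]
    - [0.342,-0.937,0]
    - [0.342,-0.937,0]
    - [0.342,-0.937,0]
    - [0.342,-0.937,0]
  delta_rot:
    - [0,0,0]
    - [0,0,0]
    - [0,0,0]
    - [0,0,0]
    - [0,0,0]
    - [0,0,0]
    - [0,0,0]
    - [0,0,0]
    - [0,0,0]
    - [0,0,0]
    - [0,0,0]
    - [0,0,0]

```text
clock: 55.5
tcp_pos: [396.7, -303.5, 177.8]
eef_rot: [-0.001, -3.141, -0.001]
force: [-0.1, -0.1, 0.0]
gripper_width: 15.1
grip_force: 68.3
```

Request:
play_rows:
  slide:
    - [0,0,0]
    - [0,0,0]
    - [0,0,0]
  delta_rot:
    - [0,0,0]
    - [0,0,0]
    - [0,0,0]

```text
clock: 55.88
tcp_pos: [397.6, -302.0, 178.3]
eef_rot: [0.0, -3.141, -0.0]
force: [0.0, 0.2, -0.2]
gripper_width: 14.9
grip_force: 68.3
```

Request:
play_rows:
  slide:
    - [0,0,0.4]
    - [0,0,0.35]
    - [0,0,0.15]
    - [0,0,0.15]
    - [0,0,0.2]
    - [0,0,0.25]
    - [0,0,0.25]
    - [0,0,0.25]
    - [0,0,0.25]
    - [0,0,0.25]
    - [0,0,0.2]
    - [0,0,0]
  delta_rot:
    - [0,0,0]
    - [0,0,0]
    - [0,0,0]
    - [0,0,0]
    - [0,0,0]
    - [0,0,0]
    - [0,0,0]
    - [0,0,0]
    - [0,0,0]
    - [0,0,0]
    - [0,0,0]
    - [0,0,0]

```text
clock: 57.38
tcp_pos: [397.2, -302.6, 97.0]
eef_rot: [-0.001, -3.141, -0.001]
force: [0.2, -0.6, -0.5]
gripper_width: 15.0
grip_force: 68.4
```

Nothing snagged on the way down. Lowering the last 4 mm.

Request:
play_rows:
  slide:
    - [0,0,0.05]
    - [0,0,0.04]
    - [0,0,0.03]
    - [0,0,0]
    - [0,0,0]
  delta_rot:
    - [0,0,0]
    - [0,0,0]
    - [0,0,0]
    - [0,0,0]
    - [0,0,0]

```text
clock: 58.0
tcp_pos: [397.4, -302.8, 94.0]
eef_rot: [0.001, 3.141, -0.0]
force: [0.1, -0.2, -0.3]
gripper_width: 15.1
grip_force: 68.4
```

Request:
play_rows:
  slide:
    - [0,0,0]
    - [0,0,0]
    - [0,0,0]
    - [0,0,0]
    - [0,0,0]
    - [0,0,0]
    - [0,0,0]
  delta_rot:
    - [0,0,0]
    - [0,0,0]
    - [0,0,0]
    - [0,0,0]
    - [0,0,0]
    - [0,0,0]
    - [0,0,0]
  gripper: 0.6

```text
clock: 58.88
tcp_pos: [397.3, -302.7, 93.9]
eef_rot: [-0.001, -3.142, -0.0]
force: [0.4, 0.8, 0.2]
gripper_width: 51.1
grip_force: 0.0
```

Request:
play_rows:
  slide:
    - [0,0,-0.3]
    - [0,0,-0.6]
    - [0,0,-0.8]
    - [0,0,-0.8]
    - [0,0,-0.8]
    - [0,0,-0.8]
    - [0.6,0,-0.5]
    - [0.6,0,0]
    - [0.6,0,0]
    - [0,0,0]
    - [0,0,0]
  delta_rot:
    - [0,0,0]
    - [0,0,0]
    - [0,0,0]
    - [0,0,0]
    - [0,0,0]
    - [0,0,0]
    - [0,0,0]
    - [0,0,0]
    - [0,0,0]
    - [0,0,0]
    - [0,0,0]

```text
clock: 60.25
tcp_pos: [343.4, -302.7, 231.7]
eef_rot: [-0.002, -3.141, -0.0]
force: [0.4, -0.0, -0.1]
gripper_width: 51.3
grip_force: 0.0
```

```bash
python3 -c "
from h import *
p,d=snap('top','top6'); q,e=snap('scene','sc6'); bush()
a=cv2.resize(p[160:240,200:280,::-1],(400,400),interpolation=cv2.INTER_CUBIC);b=cv2.resize(q[100:190,220:310,::-1],(400,400),interpolation=cv2.INTER_CUBIC)
cv2.imwrite('pics/c9.png',np.hstack([a,b]))"
```

```text
bush uv (np.float64(447.0), np.float64(133.0)) wh 11 11 zmed 70.9 [ 671.3 -384.9]
bush uv (np.float64(235.5), np.float64(203.0)) wh 8 25 zmed 21.5 [441.8 289.8]
bush uv (np.float64(224.0), np.float64(201.5)) wh 5 6 zmed 29.6 [446.2 326.9]
bush uv (np.float64(247.0), np.float64(200.5)) wh 5 6 zmed 28.9 [450.5 253.2]
tcp [ 343.6 -302.6  231.6] [-6.0000e-04 -3.1413e+00 -5.0000e-04] t 60.4
```

View pics/c9.png

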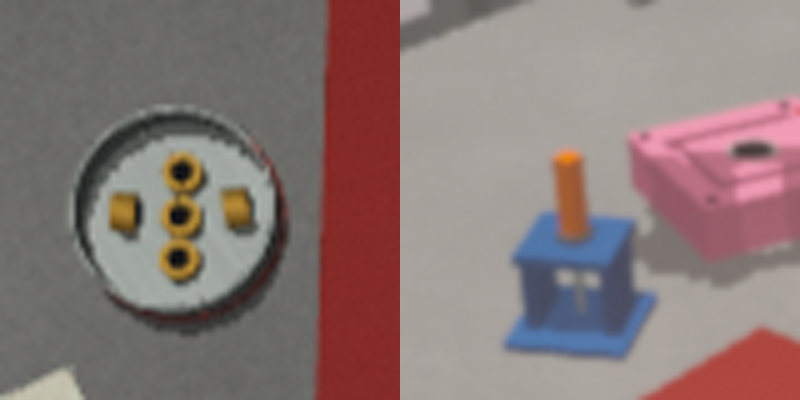

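The probe hangs upright in its stand with the handle top at (567,158), same as before. All five bushings are still in the bowl, and the gripper is clear. Handing in.

```bash
python3 -c "
from h import *
print(close_job())"
```

```text
the job is handed in; nothing more can be done
None
```

I handed the job in at about 60 s: all five bushings are in the bowl, the probe tip was guided from the red dot to the green dot with no contact force showing (tip depth estimated, not measured), and the probe hangs back upright in its stand; `close_job()` returned no verdict.

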